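# Close the four stoneware dishes with their own lids

### The job

The washed storage dishes are to be put away closed: pick out the wooden lids and set each one fully home, plate down on the rim all round, on the white dish it belongs to (small round, large round, square, oblong). One round lid, the middle one in size, belongs to a dish that is not here: leave it where it lies. Close the dishes where they stand, without shoving or tipping them.

Things in the scene. Friction and masses are not known exactly. Their poses are not given: they have to be found in the camera images.
- dish_small_round: open white stoneware dish, small round: 62 mm across outside, 46 mm tall, wall 5 mm, empty, loose on the worktop, 0.26 to 0.4 kg. Origin: centre of its underside, z up; the rim is at 46 mm.
- dish_large_round: open white stoneware dish, large round: 92 mm across outside, 46 mm tall, wall 5 mm, empty, loose on the worktop, 0.26 to 0.4 kg. Origin: centre of its underside, z up; the rim is at 46 mm.
- dish_square: open white stoneware dish, square: 76 x 76 mm with rounded corners (radius 15 mm) outside, 46 mm tall, wall 5 mm, empty, loose on the worktop, 0.26 to 0.4 kg. Origin: centre of its underside, z up; the rim is at 46 mm.
- dish_oblong: open white stoneware dish, oblong: 88 mm long (along its own x) and 58 mm wide (along its own y) with rounded corners (radius 15 mm) outside, 46 mm tall, wall 5 mm, empty, loose on the worktop, 0.26 to 0.4 kg. Origin: centre of its underside, z up; the rim is at 46 mm.
- lid_small_round: wooden lid of the small round dish, plate 66 mm across. Origin: centre of its underside; above that a dark seal plug 10 mm deep (3 mm a side narrower below), wooden plate to 19 mm, then a central steel knob 22 mm across to 37 mm. Play in its dish 2 mm all round; seated, its origin is 36 mm above the dish's. Any yaw fits. 0.05-0.1 kg.
- lid_large_round: wooden lid of the large round dish, plate 96 mm across. Origin: centre of its underside; above that a dark seal plug 10 mm deep (3 mm a side narrower below), wooden plate to 19 mm, then a central steel knob 22 mm across to 37 mm. Play in its dish 2 mm all round; seated, its origin is 36 mm above the dish's. Any yaw fits. 0.05-0.1 kg.
- lid_square: wooden lid of the square dish, plate 80 x 80 mm. Origin: centre of its underside; above that a dark seal plug 10 mm deep (3 mm a side narrower below), wooden plate to 19 mm, then a central steel grip bar, 44 mm along x, 12 mm along y, to 37 mm. Play in its dish 2 mm all round; seated, its origin is 36 mm above the dish's. Fits in any quarter turn. 0.05-0.1 kg.
- lid_oblong: wooden lid of the oblong dish, plate 92 (along x) by 62 mm (along y). Origin: centre of its underside; above that a dark seal plug 10 mm deep (3 mm a side narrower below), wooden plate to 19 mm, then a central steel grip bar, 44 mm along x, 12 mm along y, to 37 mm. Play in its dish 2 mm all round; seated, its origin is 36 mm above the dish's. Long sides as the dish's, half turn alike. 0.05-0.1 kg.
- lid_odd: odd round lid whose dish is not here, plate 80 mm across, between the two other round lids in size and made alike (same heights and knob); it fits none of the dishes and stays where it lies. Origin: centre of its underside, as with the other lids.
Not all that is in view belongs to the job. What is shaped like the lid_square but purple is not meant.

How it is judged:
By the outcome, as a careful person would: the job done as asked, in the order asked, and still so for the second after the job is handed in, with the robot touching nothing.
It also fails if it takes over 96 s, if anything falls off the work surface, if the arm or the gripper's body presses on something with over 40 N, if the wrist force passes 120 N, or if a joint passes its speed limit or range.

### The arm

A 6-joint arm with a two-finger parallel gripper is mounted at the origin on a cart in front of the work surface, level with it; the furniture and walls round the work are solid. World frame = base frame: x ahead of the robot, y to its left, z up, the work surface at z = 0. Lengths are in mm, angles in rad, forces in N, time in s.
With the tool pointing down it reaches from about 350 to 875 mm from the base axis. Payload 4.2 kg.
Tool frame: the origin (TCP) lies at the very end of the fingers, on their centre line; the grasp point (between the pads) lies 19 mm behind it; z points along the fingers, y is the line along which they close (so a half turn about z gives the same grasp; the last joint's range is limited). The gripper opens to 85 mm and grips with 20 to 120 N. Pads are 22 mm wide; open, the fingers measure 114 mm over their backs; the gripper's body (76 mm by 85 mm) begins 54 mm behind the grasp point. The pads swing forward as they close: fully open they stand 13 mm farther back than shut.
Start: joints at [1.529, 0.385, 0.008, 0, -1.194, -0.259], TCP at [185.145, 596.926, 231.312] pointing down, gripper open.
Joint ranges: [-3.14, 3.14], [-1.21, 2.06], [-1.07, 1.41], [-3.16, 2.05], [-2.99, -0.16], [-3.1, 3.1]. Speed limits (rad/s): [2.79, 2.79, 3.14, 3.14, 3.14, 3.14].

### API

Orientations are given as a unit quaternion [x, y, z, w].
In Python, from bench import arm gives the robot as it stands. The module is installed in compiled form; this text tells all that it offers.
- The arm moves only by the tool drive_tool, never from a script. Its argument "targets" is a list of rows, each a list of 5 numbers: the closure, from -1 (fully open) to 1 (shut), then the shift along the tool's x, y, z in mm, then the turn about the tool's z in degrees. In form: [[grip, tx, ty, tz, roll], ...]. A call has 1 to 12 rows; each row is the pose to reach, as a shift and turn from the pose commanded when the call began, along the tool's axes at that moment; what a row does not reach only later rows make up. A row lasts 1/10 s, in which the tool goes at most 50 mm and 8.59 degrees, less where a joint would pass 70% of its speed; a pose out of reach is approached as far as the arm can. A call with a gripper value outside its range is refused whole. The fingers move at their own pace and stop on an object; the grip force is fixed at half the most. Time passes only in rows, so rows that repeat a pose let the fingers close. It gives the time, the measured TCP pose, the force, the opening and the grip force at its end, in the units of the state.
- arm.read_state(): the state, without advancing time (a new reading comes with each control period).
- arm.get_image(name): name is "side" or "top"; returns the picture (384x512x3 uint8, blue, green, red); there is no depth.
- arm.camera_params(name): a dict with "fov_y" (degrees; the focal length in pixels is half the picture's height over the tangent of half this angle, whatever the lens; pixels are square), "cx", "cy" (the principal point, pixels), "rvec" (rotation vector, rad) and "tvec" (3), from world to camera coordinates, as OpenCV has them. Camera axes: x right, y down, z forward; pixel columns grow to the right and rows downward; lengths in mm; the calibration is good to about 2 mm. A picture is of the moment at which its call begins. camera_params takes no time and is no camera call.
- arm.job_done(): hands the job in; it is judged then, once.
The state is a dict: "clock": time; "joints": joint angles; "joint_vel": joint speeds; "joint_efforts": joint torques, N m; "position": TCP position; "ee_rot": TCP orientation; "contact_force": force on the tool from outside, world axes, zero at the start; "wrist_torque": the same for the moment, N m; "gripper_width": finger opening in mm; "grasp_force": force on a finger pad.
Only numpy, scipy, OpenCV 4.12 (cv2) and the standard library are available. Lean on these libraries where they do the work, as an engineer would, in place of code of your own. Each camera call takes 0.05 s, during which the arm holds its last target. There are 200 camera calls.

## Working session

There is one attempt and no reset: what is moved stays moved. The work goes in short steps, Python scripts to look and compute and a tool call to move; the robot and the scene stay as the last step left them, time stands still between calls to the robot, and variables do not carry over. Pictures are saved under pics/ and viewed, at most 14 in all, crops included, and the job is handed in when it is done.

Besides the shell and the picture viewer there is one more tool, called as name([rows], argument=value, ...), one row to a line, values as JSON. drive_tool: Moves the arm, as the interface text tells. Its arguments: {"type":"object","properties":{"targets":{"type":"array","items":{"type":"array","items":{"type":"number"}}}},"required":["targets"]}

```bash
mkdir -p pics
python3 - <<'E'
from bench import arm
import cv2
for n in("top","side"):
    im=arm.get_image(n);cv2.imwrite(f"pics/{n}0.png",im)
    p=arm.camera_params(n);print(n,p)
s=arm.read_state();print(s)
E
```

```text
top {'fov_y': 53.93068084488034, 'cx': 258.37403913478556, 'cy': 192.70904730775032, 'rvec': array([ 2.11393486, -2.12689397,  0.15794616]), 'tvec': array([  79.80238611,  512.83236251, 1208.21503621])}
side {'fov_y': 45.0344097613307, 'cx': 257.40378017633617, 'cy': 194.430971123166, 'rvec': array([ 2.20735978, -0.30209248,  0.18123258]), 'tvec': array([-493.25449417,  150.45711632, 1355.64832798])}
{'clock': 0.1, 'joints': array([ 1.52857617e+00,  3.85454465e-01,  6.78081885e-03, -4.71932972e-04,
       -1.19399074e+00, -2.58584050e-01]), 'joint_vel': array([ 0.00159119, -0.00117179,  0.00390197,  0.00092716,  0.00053189,
        0.00069017]), 'joint_efforts': array([-1.07417254e-03, -3.93320632e+01,  1.88926649e+01,  4.19795215e+00,
       -2.63306443e-03,  4.93216604e-06]), 'position': array([185.008854  , 596.44792655, 230.34787079]), 'ee_rot': array([ 9.88697410e-01, -1.49921683e-01, -1.17200452e-04,  9.52252465e-04]), 'contact_force': array([-0.5448838 ,  0.16231555,  0.73191582]), 'wrist_torque': array([ 0.02416629, -0.01035501, -0.01334239]), 'grasp_force': 0.0, 'gripper_width': 85.52787281279394}
```

View pics/top0.png

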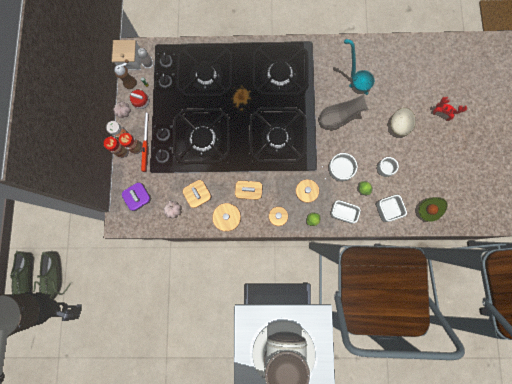

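View pics/side0.png

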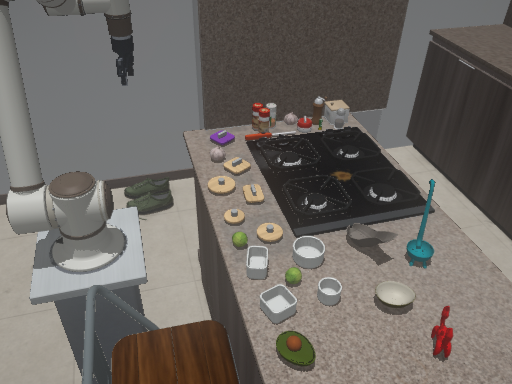

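The top view shows the wooden lids: square (197,193), oblong (249,190), large round (226,217), small round (278,216) and the middle or odd round lid (308,191). The purple decoy is at (136,196). The white dishes are large (343,167), small (388,167), oblong (346,212) and square (393,208). Next I measure them in both views.

```bash
cat > h.py <<'E'
import numpy as np,cv2
from bench import arm
def cam(n):
    p=arm.camera_params(n);R=cv2.Rodrigues(p["rvec"])[0];t=np.array(p["tvec"]).ravel()
    return 192/np.tan(np.radians(p["fov_y"]/2)),p["cx"],p["cy"],R,t
def cast(n,uv,z):
    f,cx,cy,R,t=cam(n);uv=np.atleast_2d(uv).astype(float)
    d=np.c_[(uv[:,0]-cx)/f,(uv[:,1]-cy)/f,np.ones(len(uv))]@R
    c=-R.T@t;return (c+d*((z-c[2])/d[:,2])[:,None])[:,:2]
def proj(n,P):
    f,cx,cy,R,t=cam(n);q=np.atleast_2d(P)@R.T+t
    return np.c_[f*q[:,0]/q[:,2]+cx,f*q[:,1]/q[:,2]+cy]
def wood(im):
    h=cv2.cvtColor(im,cv2.COLOR_BGR2HSV);return cv2.inRange(h,(10,70,130),(28,255,255))
def white(im):
    h=cv2.cvtColor(im,cv2.COLOR_BGR2HSV);return cv2.inRange(h,(0,0,190),(180,30,255))
def cen(P):
    m=cv2.moments(P.astype(np.float32));return np.array([m["m10"],m["m01"]])/m["m00"]
def blobs(n,im,maskf,z,up=4,amin=60):
    big=cv2.resize(im,None,fx=up,fy=up,interpolation=cv2.INTER_CUBIC)
    cs,_=cv2.findContours(maskf(big),cv2.RETR_EXTERNAL,cv2.CHAIN_APPROX_NONE)
    out=[]
    for c in cs:
        if cv2.contourArea(c)<amin*up*up: continue
        hpx=(cv2.convexHull(c)[:,0]+.5)/up-.5
        W=cast(n,hpx,z);r=cv2.minAreaRect(W.astype(np.float32))
        out.append((hpx.mean(0),cen(W),r[1],r[2],hpx))
    return out
E
python3 - <<'E'
from h import *
for n in("top","side"):
    im=cv2.imread(f"pics/{n}0.png")
    for m,z in((wood,14.5),(white,23)):
        for px,c,s,a,_ in blobs(n,im,m,z):
            if 250<c[0]<760 and abs(c[1])<620: print(n,m.__name__,px.round(),c.round(1),np.round(s,1),round(a,1))
im=cv2.imread("pics/top0.png")
a=cv2.resize(im[150:235,170:300],None,fx=6,fy=6,interpolation=cv2.INTER_CUBIC)
b=cv2.resize(im[145:230,300:430],None,fx=6,fy=6,interpolation=cv2.INTER_CUBIC)
cv2.imwrite("pics/c1.png",a[:,:780]);cv2.imwrite("pics/c2.png",b)
E
```

```text
top wood [278. 216.] [439.   12.2] [66.4 66.7] 89.5
top wood [226. 217.] [437.2 186.8] [97.9 97.4] 63.6
top wood [249. 189.] [529.5 112.7] [94.7 66. ] 86.4
top wood [196. 193.] [517.9 290.1] [84.4 82.8] 30.1
top wood [306. 189.] [525.1 -87.7] [80.3 81.2] 44.4
top white [130. 243.] [352.  509.9] [94.5 27.3] 89.7
top white [346. 211.] [ 452.6 -215.1] [91.4 60.8] 71.3
top white [393. 207.] [ 463.9 -370.7] [80.  79.4] 18.5
top white [389. 165.] [ 607.8 -367.1] [63.2 62.8] 89.4
top white [342. 165.] [ 608.6 -213.3] [94.  91.9] 89.5
top white [112. 127.] [758. 591.] [42.5 40.8] 3.8
side wood [293. 341.] [ 465.3 -471.9] [23.5 22. ] 74.7
side wood [270. 232.] [525.1 -89. ] [81.  78.4] 38.5
side wood [235. 216.] [439.   11.2] [64.9 64.9] 80.7
side wood [252. 191.] [529.8 110.9] [98.6 62.8] 86.1
side wood [221. 183.] [437.3 186.1] [96.4 94. ] 75.5
side wood [235. 165.] [518.2 288.7] [83.8 82.4] 29.7
side white [393. 296.] [ 756.9 -423.7] [44.6 54.3] 60.5
side white [277. 297.] [ 467.3 -347. ] [76.4 75.9] 18.5
side white [329. 285.] [ 612.3 -343.6] [60.7 61. ] 82.4
side white [259. 257.] [ 459.3 -191.6] [89.2 50.1] 71.6
side white [307. 247.] [ 611.1 -193. ] [78.  91.2] 66.1
```

View pics/c1.png

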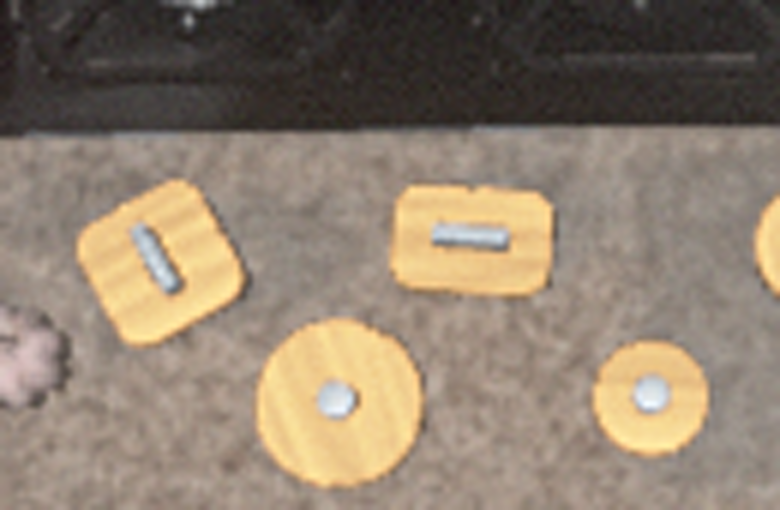

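View pics/c2.png

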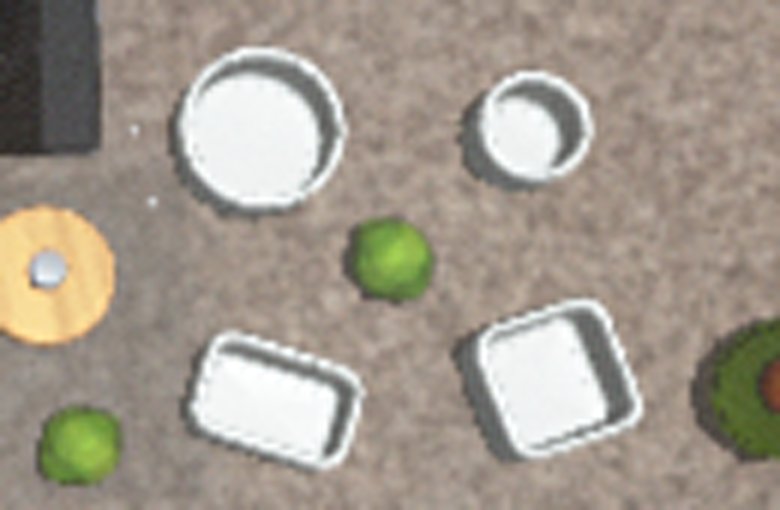

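Crop 1 shows the four wanted lids: square with its bar tilted, oblong, large round and small round, each with a steel grip. Crop 2 shows the four dish rims clearly, with the limes between them and the odd lid at the left. My choices are lids (197,193), (249,190), (226,217) and (278,216). I leave the odd lid at (308,191), the 80 mm one, and the purple decoy at (136,196). Next I refine the measurement at the correct plane heights.

Run:
```python
from h import *
im=cv2.imread("pics/top0.png")
for m,z in((wood,14.5),(wood,19),(white,46)):
    for px,c,s,a,_ in blobs("top",im,m,z):
        if 400<c[0]<760 and abs(c[1])<420: print(m.__name__,z,px.round(),c.round(1),np.round(s,1),round(a,1))
# knob tops
def steel(im):
    h=cv2.cvtColor(im,cv2.COLOR_BGR2HSV);return cv2.inRange(h,(90,8,150),(130,90,255))
for n in("top","side"):
    for px,c,s,a,_ in blobs(n,cv2.imread(f"pics/{n}0.png"),steel,36,amin=12):
        if 420<c[0]<540 and -110<c[1]<310: print(n,px.round(),c.round(1),np.round(s,1),round(a,1))
def w2(im):
    h=cv2.cvtColor(im,cv2.COLOR_BGR2HSV);return cv2.inRange(h,(0,0,150),(180,45,255))
```

```text
wood 14.5 [278. 216.] [439.   12.2] [66.4 66.7] 89.5
wood 14.5 [226. 217.] [437.2 186.8] [97.9 97.4] 63.6
wood 14.5 [249. 189.] [529.5 112.7] [94.7 66. ] 86.4
wood 14.5 [196. 193.] [517.9 290.1] [84.4 82.8] 30.1
wood 14.5 [306. 189.] [525.1 -87.7] [80.3 81.2] 44.4
wood 19 [278. 216.] [438.5  12.4] [66.2 66.5] 89.5
wood 19 [226. 217.] [436.7 186.3] [97.6 97.1] 63.6
wood 19 [249. 189.] [528.7 112.4] [94.3 65.8] 86.4
wood 19 [196. 193.] [517.1 289.2] [84.1 82.5] 30.1
wood 19 [306. 189.] [524.2 -87.2] [80.  80.9] 44.4
white 46 [346. 211.] [ 449.8 -210.3] [89.7 59.7] 71.3
white 46 [393. 207.] [ 460.8 -363.1] [78.5 77.9] 18.5
white 46 [389. 165.] [ 602.1 -359.5] [62.  61.7] 89.4
white 46 [342. 165.] [ 602.9 -208.6] [92.3 90.2] 89.5
white 46 [400. 123.] [ 754.8 -408.7] [41.4 69.6] 75.8
top [226. 217.] [436.2 186. ] [15.9 16.6] 0.6
top [278. 216.] [438.3  12.1] [14.9 15.8] 89.6
top [248. 189.] [528.3 112.1] [40.5  8. ] 85.2
top [195. 193.] [517.1 288.6] [39.4  9.1] 29.7
top [307. 190.] [524.1 -87.1] [16.7 17. ] 88.4
```

drive_tool([
  [0,0,0,0,0],
  [0,0,0,0,0],
])

```text
clock: 0.3
position: [185.1, 596.8, 230.9]
ee_rot: [0.989, -0.15, -0.0, 0.0]
contact_force: [-0.8, 0.8, -0.9]
gripper_width: 58.7
grasp_force: 0.0
```

```bash
cat >> h.py <<'E'
def go(x,y,z,yaw=None):
    s=arm.read_state();p=s["position"];q=s["ee_rot"]
    psi=2*np.arctan2(q[1],q[0]);d=np.array([x,y,z])-p;c,n=np.cos(psi),np.sin(psi)
    r=0 if yaw is None else -((yaw-np.degrees(psi)+180)%360-180)
    print("tool shift",np.round([d[0]*c+d[1]*n,d[0]*n-d[1]*c,-d[2],r],1),"yaw",round(np.degrees(psi),1),"len",np.linalg.norm(d).round(),"q",s["joints"].round(2),"clk",s["clock"])
E
python3 -c "
from h import *
go(517.5,289.2,110,30)"
```

```text
tool shift [408.6 195.3 120.9 -47.2] yaw -17.2 len 469.0 q [ 1.53  0.39  0.01 -0.   -1.19 -0.26] clk 0.3
```

drive_tool([
  [0,40,20,10,-8],
  [0,80,39,20,-16],
  [0,125,60,35,-24],
  [0,165,79,50,-32],
  [0,210,100,65,-40],
  [0,250,120,80,-47.2],
  [0,295,141,95,-47.2],
  [0,340,162,110,-47.2],
  [0,380,182,120.9,-47.2],
  [0,408.6,195.3,120.9,-47.2],
  [0,408.6,195.3,120.9,-47.2],
  [0,408.6,195.3,120.9,-47.2],
])

```text
clock: 1.5
position: [517.9, 288.8, 110.2]
ee_rot: [0.966, 0.258, -0.0, 0.0]
contact_force: [-0.3, 0.7, 0.7]
gripper_width: 42.5
grasp_force: 0.0
```

```bash
python3 -c "
from h import *
go(517.5,289.2,21,30)"
```

```text
tool shift [-0.1 -0.6 89.2 -0.1] yaw 29.9 len 89.0 q [ 0.78  0.44 -0.23 -0.   -0.9   1.31] clk 1.5
```

drive_tool([
  [0,0,-0.6,40,0],
  [0,0,-0.6,75,0],
  [0,0,-0.6,88,0],
  [0,0,-0.6,88,0],
  [0.4,0,-0.6,88,0],
  [0.8,0,-0.6,88,0],
  [1,0,-0.6,88,0],
  [1,0,-0.6,88,0],
  [1,0,-0.6,88,0],
  [1,0,-0.6,88,0],
])

```text
clock: 2.5
position: [518.3, 291.1, 24.7]
ee_rot: [0.966, 0.259, 0.002, -0.001]
contact_force: [-2.3, 1.5, 6.8]
gripper_width: 10.1
grasp_force: 61.9
```

drive_tool([
  [1,0,0,-10,0],
  [1,0,0,-40,0],
  [1,0,0,-85,0],
  [1,0,0,-130,0],
  [1,0,0,-130,0],
  [1,0,0,-130,0],
  [1,0,0,-130,0],
])

```text
clock: 3.2
position: [516.3, 289.1, 151.4]
ee_rot: [0.966, 0.258, -0.001, 0.0]
contact_force: [0.2, -0.3, -1.1]
gripper_width: 10.4
grasp_force: 60.9
```

```bash
python3 -c "
from h import *
go(460.8,-363.1,150,18.5)
for n in('top','side'):
  im=arm.get_image(n);cv2.imwrite(f'pics/{n}1.png',im)
  for px,c,s,a,_ in blobs(n,im,wood,133+13,amin=30):
    if 470<c[0]<570 and 230<c[1]<340: print(n,px.round(),c.round(1),np.round(s,1),a)
u=proj('side',[518,289,140])[0].astype(int);print(u)
cv2.imwrite('pics/c3.png',cv2.resize(im[max(0,u[1]-50):u[1]+50,u[0]-60:u[0]+60],None,fx=5,fy=5))"
```

```text
tool shift [-373.5  537.5    1.4   11.4] yaw 29.9 len 655.0 q [ 0.78  0.4  -0.19 -0.   -0.99  1.31] clk 3.2
top [195. 195.] [490.5 269. ] [22.3 78. ] 38.19430160522461
side [230. 138.] [492.  260.7] [35.6 78.6] 40.946449279785156
[236 134]
```

View pics/c3.png

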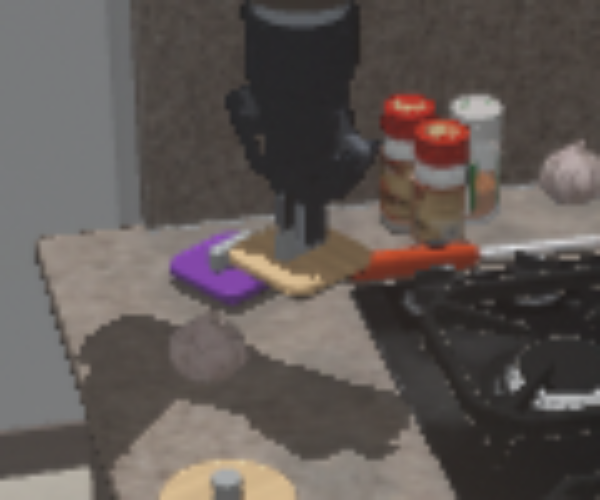

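The side crop shows the square lid held level in the fingers at about (230,138), clear of the table. Next I make a command tracker, because the state readings are noisy.

```bash
cat >> h.py <<'E'
import json,os
def ax(psi):
    c,s=np.cos(np.radians(psi)),np.sin(np.radians(psi));return np.array([c,s]),np.array([s,-c])
def C(*moves):  # apply final rows of commanded calls
    p=json.load(open("cmd.json")) if os.path.exists("cmd.json") else [185.145,596.926,231.312,-17.245]
    for tx,ty,tz,r in moves:
        X,Y=ax(p[3]);d=tx*X+ty*Y;p=[p[0]+d[0],p[1]+d[1],p[2]-tz,p[3]-r]
    json.dump(list(map(float,p)),open("cmd.json","w"));return np.array(p)
def G(x,y,z,yaw):
    p=C();X,Y=ax(p[3]);d=np.array([x,y])-p[:2];s=arm.read_state()
    print("cmd",p.round(1),"->",np.round([d@X,d@Y,p[2]-z,-((yaw-p[3]+180)%360-180)],1),"len",np.linalg.norm(d).round(),"meas",s["position"].round(1),"q6",s["joints"][5].round(2),s["clock"])
E
python3 -c "
from h import *
C((408.6,195.3,120.9,-47.2),(0,-.6,88,0),(0,0,-130,0))
G(461.3,-362.9,110,18.5)
P=[]
for i in range(6): arm.get_image('top');P.append(arm.read_state()['position'])
print(np.mean(P,0),np.std(P,0))"
```

```text
cmd [517.2 289.8 152.4  30. ] -> [-374.3  537.6   42.4   11.5] len 655.0 meas [516.4 289.1 150.8] q6 1.31 3.3
[516.88548129 289.5249517  151.32317238] [0.19759515 0.19091901 0.35020778]
```

drive_tool([
  [1,-15,22,0,0],
  [1,-40,58,0,0],
  [1,-67,96,0,2],
  [1,-94,135,0,4],
  [1,-121,174,0,6],
  [1,-148,213,0,8],
  [1,-175,251,0,10],
  [1,-202,290,0,11.5],
  [1,-229,329,0,11.5],
  [1,-256,368,0,11.5],
  [1,-280,402,0,11.5],
  [1,-300,431,0,11.5],
])

```text
clock: 4.8
position: [472.1, -235.5, 152.5]
ee_rot: [0.987, 0.16, 0.0, 0.0]
contact_force: [0.9, 0.5, -0.3]
gripper_width: 10.5
grasp_force: 60.9
```

```bash
python3 -c "
from h import *
C((-300,431,0,11.5))
G(461.3,-362.9,110,18.5)"
```

```text
cmd [ 472.5 -233.4  152.4   18.5] -> [-51.6 119.3  42.4  -0. ] len 130.0 meas [ 472.1 -235.5  152.5] q6 2.05 4.8
```

drive_tool([
  [1,-15,35,0,0],
  [1,-32,75,10,0],
  [1,-46,107,30,0],
  [1,-51.6,119.3,50,0],
  [1,-51.6,119.3,70,0],
  [1,-51.6,119.3,76,0],
  [1,-51.6,119.3,76,0],
  [1,-51.6,119.3,76,0],
])

```text
clock: 5.6
position: [462.3, -362.9, 77.3]
ee_rot: [0.987, 0.161, 0.001, 0.001]
contact_force: [-0.0, 0.1, -0.7]
gripper_width: 10.3
grasp_force: 60.9
```

```bash
python3 -c "
from h import *
C((-51.6,119.3,76,0))
G(461.3,-362.9,62,18.5)
im=arm.get_image('side');cv2.imwrite('pics/side2.png',im)
u=proj('side',[461,-363,50])[0].astype(int);print(u)
cv2.imwrite('pics/c4.png',cv2.resize(im[u[1]-50:u[1]+50,u[0]-60:u[0]+60],None,fx=5,fy=5))"
```

```text
cmd [ 461.3 -362.9   76.4   18.5] -> [ 0.  -0.  14.4 -0. ] len 0.0 meas [ 462.3 -362.9   77.3] q6 2.28 5.6
[278 295]
```

View pics/c4.png

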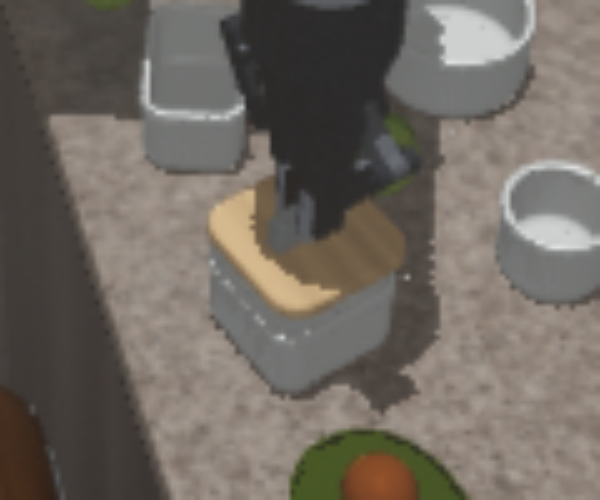

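The lid sits square over the dish at about (278,295), with parallel edges. I lower it gently.

drive_tool([
  [1,0,0,4,0],
  [1,0,0,8,0],
  [1,0,0,11,0],
  [1,0,0,13.5,0],
  [1,0,0,13.5,0],
])

```text
clock: 6.15
position: [461.2, -362.7, 62.4]
ee_rot: [0.987, 0.16, -0.0, -0.0]
contact_force: [-0.3, 0.1, -1.1]
gripper_width: 10.0
grasp_force: 60.9
```

drive_tool([
  [1,0,0,1,0],
  [1,0,0,2,0],
  [1,0,0,2,0],
])

```text
clock: 6.45
position: [461.5, -362.9, 60.9]
ee_rot: [0.987, 0.16, 0.0, 0.0]
contact_force: [0.0, -0.3, -0.0]
gripper_width: 10.4
grasp_force: 60.9
```

drive_tool([
  [1,0,0,1,0],
  [1,0,0,2,0],
  [1,0,0,2,0],
])

```text
clock: 6.75
position: [461.5, -363.0, 60.7]
ee_rot: [0.987, 0.161, 0.0, 0.0]
contact_force: [-3.1, 2.0, 8.5]
gripper_width: 10.0
grasp_force: 62.0
```

Contact comes right at the predicted seated height. I release, then lift.

drive_tool([
  [0.7,0,0,-1,0],
  [0.3,0,0,-1,0],
  [0,0,0,-1,0],
  [0,0,0,-1,0],
  [0,0,0,-20,0],
  [0,0,0,-60,0],
  [0,0,0,-80,0],
  [0,0,0,-80,0],
])

```text
clock: 7.55
position: [463.5, -364.0, 142.5]
ee_rot: [0.987, 0.161, 0.003, 0.002]
contact_force: [0.3, 0.9, 0.5]
gripper_width: 42.8
grasp_force: 0.0
```

```bash
python3 -c "
from h import *
C((0,0,13.5,0),(0,0,2,0),(0,0,2,0),(0,0,-80,0))
G(528.8,112.3,110,-93.6)"
```

```text
cmd [ 461.3 -362.9  138.9   18.5] -> [ 214.5 -429.4   28.9  112.1] len 480.0 meas [ 463.5 -364.   142.5] q6 2.28 7.55
```

drive_tool([
  [0,10,-20,0,8],
  [0,30,-60,0,16],
  [0,50,-100,0,24],
  [0,70,-140,0,32],
  [0,90,-180,0,40],
  [0,110,-220,0,48],
  [0,130,-260,0,56],
  [0,150,-300,0,64],
  [0,170,-340,0,72],
  [0,190,-380,0,80],
  [0,205,-410,0,88],
  [0,214.5,-429.4,0,96],
])

```text
clock: 8.75
position: [528.7, 115.0, 137.9]
ee_rot: [0.785, -0.62, -0.0, 0.0]
contact_force: [1.1, -0.2, -0.4]
gripper_width: 42.5
grasp_force: 0.0
```

drive_tool([
  [0,0,0,10,8],
  [0,0,0,20,16.1],
  [0,0,0,28.9,16.1],
  [0,0,0,28.9,16.1],
  [0,0,0,28.9,16.1],
])

```text
clock: 9.25
position: [528.8, 112.0, 109.7]
ee_rot: [-0.692, 0.722, 0.0, -0.0]
contact_force: [-0.5, 0.0, 0.7]
gripper_width: 42.7
grasp_force: 0.0
```

```bash
python3 -c "
from h import *
C((214.5,-429.4,0,96),(0,0,28.9,16.1))
G(528.8,112.3,110,-93.6);print(arm.read_state()['ee_rot'])
im=arm.get_image('top');cv2.imwrite('pics/top3.png',im)
for px,c,s,a,_ in blobs('top',im,wood,46+19-10):
    if c[1]<-150: print(px.round(),c.round(1),np.round(s,1),a)
for px,c,s,a,_ in blobs('top',im,white,46):
    if 400<c[0]<650 and abs(c[1])<420: print(px.round(),c.round(1),np.round(s,1),a)
"
```

```text
cmd [528.8 112.3 110.  -93.6] -> [-0.  0.  0. -0.] len 0.0 meas [528.8 112.  109.7] q6 -0.55 9.25
[-6.92114939e-01  7.21787163e-01  3.66771096e-05 -4.49577398e-04]
[393. 207.] [ 460.6 -361.5] [82.8 82.4] 18.032384872436523
[347. 211.] [ 449.8 -210.3] [89.4 59.7] 71.71511840820312
[174. 205.] [454.3 330. ] [248.3 145.3] 30.143762588500977
[390. 166.] [ 602.2 -359.5] [61.4 62.3] 66.69438934326172
[206. 177.] [581.6 226.6] [ 95.5 106.1] 29.95599365234375
[342. 165.] [ 602.9 -208.5] [92.3 90.2] 89.47437286376953
```

drive_tool([
  [0,0,0,40,0],
  [0,0,0,75,0],
  [0,0,0,86.5,0],
  [0,0,0,86.5,0],
  [0.4,0,0,86.5,0],
  [0.8,0,0,86.5,0],
  [1,0,0,86.5,0],
  [1,0,0,86.5,0],
  [1,0,0,86.5,0],
  [1,0,0,86.5,0],
])

```text
clock: 10.3
position: [530.5, 113.0, 25.4]
ee_rot: [-0.692, 0.722, -0.001, 0.002]
contact_force: [1.2, 1.3, 7.0]
gripper_width: 10.3
grasp_force: 61.3
```

drive_tool([
  [1,0,0,-10,0],
  [1,0,0,-40,0],
  [1,0,0,-85,0],
  [1,0,0,-125,0],
  [1,0,0,-125,0],
  [1,0,0,-125,0],
])

```text
clock: 10.9
position: [528.7, 112.5, 149.7]
ee_rot: [-0.691, 0.723, 0.0, 0.001]
contact_force: [-0.4, -0.9, -1.4]
gripper_width: 10.0
grasp_force: 60.3
```

```bash
python3 -c "
from h import *
C((0,0,86.5,0),(0,0,-125,0))
G(449.8,-210.3,76,-108.7)"
```

```text
cmd [528.8 112.3 148.5 -93.6] -> [327.   58.3  72.5  15.1] len 332.0 meas [528.7 112.5 149.7] q6 -0.55 10.9
```

drive_tool([
  [1,25,4,0,2],
  [1,70,12,0,5],
  [1,118,21,0,8],
  [1,166,30,0,11],
  [1,214,38,0,15.1],
  [1,260,46,0,15.1],
  [1,300,53.5,10,15.1],
  [1,327,58.3,30,15.1],
  [1,327,58.3,60,15.1],
  [1,327,58.3,72.5,15.1],
  [1,327,58.3,72.5,15.1],
  [1,327,58.3,72.5,15.1],
])

```text
clock: 12.1
position: [455.8, -211.7, 75.3]
ee_rot: [-0.591, 0.807, 0.001, -0.001]
contact_force: [0.9, 0.4, -1.0]
gripper_width: 10.5
grasp_force: 60.3
```

```bash
python3 -c "
from h import *
C((327,58.3,72.5,15.1))
G(449.8,-210.3,76,-108.7)
im=arm.get_image('side');cv2.imwrite('pics/side4.png',im)
u=proj('side',[450,-210,50])[0].astype(int);print(u)
cv2.imwrite('pics/c5.png',cv2.resize(im[u[1]-50:u[1]+50,u[0]-60:u[0]+60],None,fx=5,fy=5))"
```

```text
cmd [ 449.8 -210.3   76.  -108.7] -> [-0.   0.1  0.  -0. ] len 0.0 meas [ 455.8 -211.7   75.3] q6 -0.2 12.1
[256 254]
```

View pics/c5.png

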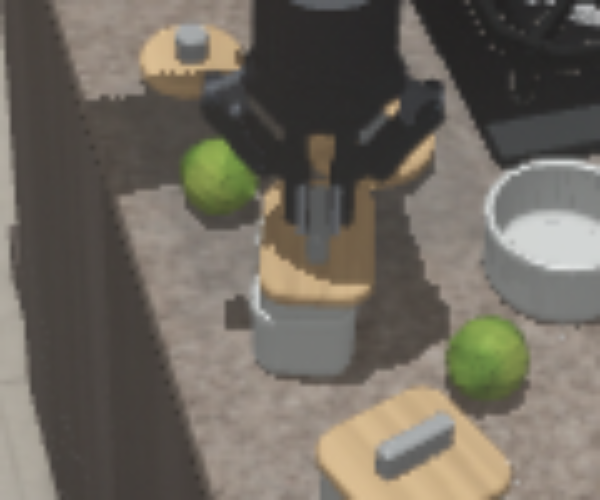

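The lid is over the oblong dish, but its edge is displaced by about 5 mm towards +x and the square lid sits home. Measured x is 6 mm off the target, so the last move fell short. I hold and re-read.

drive_tool([
  [1,0,0,0,0],
  [1,0,0,0,0],
])

```text
clock: 12.35
position: [456.9, -211.6, 76.8]
ee_rot: [-0.591, 0.807, -0.001, 0.001]
contact_force: [-0.4, -0.6, -0.3]
gripper_width: 10.0
grasp_force: 60.3
```

```bash
cat >> h.py <<'E'
def avg(n=5):
    P=[];Q=[]
    for i in range(n): arm.get_image('top');s=arm.read_state();P.append(s["position"]);q=s["ee_rot"];Q.append(np.degrees(2*np.arctan2(q[1],q[0])))
    p=np.mean(P,0);print("avg",p.round(2),np.round(np.mean(Q),2),s["joints"].round(3),s["clock"]);return p
E
python3 -c "
from h import *
avg();G(449.8,-210.3,76,-108.7)"
```

```text
avg [ 456.66 -211.67   76.52] 252.42 [-0.111  0.357 -0.489 -0.    -0.724 -0.196] 12.6
cmd [ 449.8 -210.3   76.  -108.7] -> [-0.   0.1  0.  -0. ] len 0.0 meas [ 456.5 -211.7   76.3] q6 -0.2 12.6
```

```bash
cat >> h.py <<'E'
def sync():
    p=avg();q=arm.read_state()["ee_rot"];json.dump([*map(float,p),float(np.degrees(2*np.arctan2(q[1],q[0])))],open("cmd.json","w"))
E
python3 -c "
from h import *
sync();G(449.8,-210.3,76,-108.7)"
```

```text
avg [ 456.41 -211.77   76.11] 252.4 [-0.111  0.358 -0.489 -0.    -0.724 -0.196] 12.85
cmd [ 456.4 -211.8   76.1  252.4] -> [0.6 6.7 0.1 1.1] len 7.0 meas [ 456.4 -211.8   76. ] q6 -0.2 12.85
```

drive_tool([
  [1,0.6,6.7,0,1],
  [1,0.6,6.7,0,1],
  [1,0.6,6.7,4,1],
  [1,0.6,6.7,8,1],
  [1,0.6,6.7,12,1],
  [1,0.6,6.7,14.5,1],
  [1,0.6,6.7,14.5,1],
])

```text
clock: 13.55
position: [449.8, -210.3, 61.4]
ee_rot: [-0.584, 0.812, 0.0, -0.0]
contact_force: [-0.9, -0.1, 0.3]
gripper_width: 10.0
grasp_force: 60.5
```

drive_tool([
  [1,0,0,1,0],
  [1,0,0,2,0],
  [1,0,0,2,0],
])

```text
clock: 13.85
position: [449.8, -210.4, 61.3]
ee_rot: [-0.584, 0.812, -0.0, -0.0]
contact_force: [-4.5, 2.8, 15.1]
gripper_width: 10.1
grasp_force: 62.3
```

drive_tool([
  [0.7,0,0,-1,0],
  [0.3,0,0,-1,0],
  [0,0,0,-1,0],
  [0,0,0,-1,0],
  [0,0,0,-20,0],
  [0,0,0,-50,0],
  [0,0,0,-60,0],
  [0,0,0,-60,0],
  [0,0,0,-60,0],
])

```text
clock: 14.75
position: [449.2, -210.1, 118.7]
ee_rot: [-0.583, 0.812, 0.001, -0.0]
contact_force: [-1.5, 0.2, -0.4]
gripper_width: 42.6
grasp_force: 0.0
```

```bash
python3 -c "
from h import *
sync();G(438.5,12.2,80,-108.5)"
```

```text
avg [ 449.03 -210.18  118.34] 251.38 [-0.11   0.288 -0.458 -0.    -0.828 -0.215] 15.0
cmd [ 449.  -210.2  118.3  251.4] -> [-2.074e+02  8.090e+01  3.830e+01 -1.000e-01] len 223.0 meas [ 449.3 -210.2  118.5] q6 -0.21 15.0
```

drive_tool([
  [0,-20,8,0,0],
  [0,-60,23,0,0],
  [0,-105,41,0,0],
  [0,-150,58,0,0],
  [0,-190,74,10,0],
  [0,-207.4,80.9,30,0],
  [0,-207.4,80.9,38.3,0],
  [0,-207.4,80.9,38.3,0],
  [0,-207.4,80.9,38.3,0],
])

```text
clock: 15.9
position: [439.4, 11.3, 81.2]
ee_rot: [-0.583, 0.812, -0.0, -0.0]
contact_force: [0.9, -0.5, -0.1]
gripper_width: 42.7
grasp_force: 0.0
```

```bash
python3 -c "
from h import *
sync();G(438.5,12.2,23.5,-108.6)"
```

```text
avg [439.72  11.34  81.67] 251.31 [ 0.398  0.257 -0.632  0.    -0.68  -0.724] 16.15
cmd [439.7  11.3  81.7 251.3] -> [-0.4  1.4 58.2 -0.1] len 1.0 meas [439.7  11.5  81.7] q6 -0.72 16.15
```

drive_tool([
  [0,-0.4,1.4,30,0],
  [0,-0.4,1.4,55,0],
  [0,-0.4,1.4,59,0],
  [0,-0.4,1.4,59,0],
  [0.4,-0.4,1.4,59,0],
  [0.8,-0.4,1.4,59,0],
  [1,-0.4,1.4,59,0],
  [1,-0.4,1.4,59,0],
  [1,-0.4,1.4,59,0],
])

```text
clock: 17.05
position: [439.2, 13.2, 23.6]
ee_rot: [-0.584, 0.812, -0.001, 0.001]
contact_force: [0.1, -1.8, 6.7]
gripper_width: 19.0
grasp_force: 58.7
```

```bash
python3 -c "
from h import *
avg()"
```

```text
avg [439.24  13.18  23.61] 251.43 [ 0.402  0.364 -0.693  0.001 -0.511 -0.727] 17.3
```

drive_tool([
  [1,0,0,-10,0],
  [1,0,0,-40,0],
  [1,0,0,-85,0],
  [1,0,0,-120,0],
  [1,0,0,-120,0],
  [1,0,0,-120,0],
])

```text
clock: 17.9
position: [438.0, 13.0, 143.3]
ee_rot: [-0.583, 0.812, -0.0, 0.001]
contact_force: [-1.0, -0.2, -2.0]
gripper_width: 19.4
grasp_force: 58.8
```

```bash
python3 -c "
from h import *
sync();G(602.1,-359.5,140,-108.6)
im=arm.get_image('side');cv2.imwrite('pics/side5.png',im)
u=proj('side',[438,12,125])[0].astype(int);print(u)
cv2.imwrite('pics/c6.png',cv2.resize(im[u[1]-50:u[1]+50,u[0]-60:u[0]+60],None,fx=5,fy=5))"
```

```text
avg [437.14  12.59 141.39] 251.38 [ 0.403  0.164 -0.56  -0.    -0.85  -0.727] 18.15
cmd [437.1  12.6 141.4 251.4] -> [ 300.  -275.1    1.4   -0. ] len 407.0 meas [437.3  12.6 141.1] q6 -0.73 18.15
[233 186]
```

View pics/c6.png

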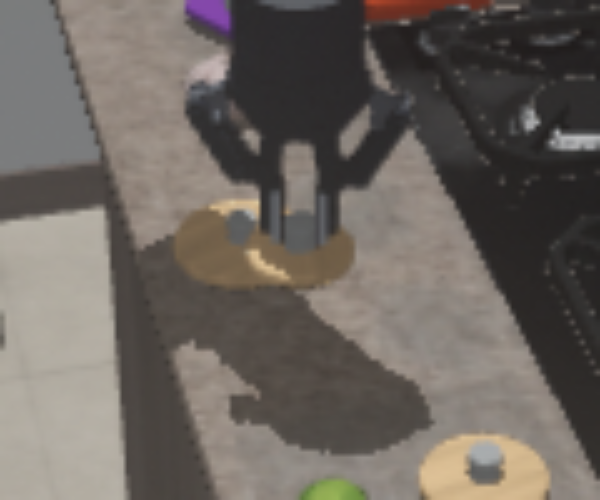

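The small lid is held by its knob at about (233,186), and the odd lid lies undisturbed behind and below. I carry it to the small dish.

drive_tool([
  [1,15,-14,0,0],
  [1,45,-41,0,0],
  [1,80,-73,0,0],
  [1,115,-105,0,0],
  [1,150,-137,0,0],
  [1,185,-169,0,0],
  [1,220,-201,0,0],
  [1,255,-233,0,0],
  [1,285,-261,0,0],
  [1,299.3,-275,0,0],
  [1,299.3,-275,0,0],
  [1,299.3,-275,0,0],
])

```text
clock: 19.4
position: [602.5, -358.5, 140.3]
ee_rot: [-0.583, 0.812, 0.001, -0.001]
contact_force: [-0.2, 0.1, -0.8]
gripper_width: 19.8
grasp_force: 58.9
```

drive_tool([
  [1,0,0,30,0],
  [1,0,0,55,0],
  [1,0,0,65,0],
  [1,0,0,65,0],
  [1,0,0,65,0],
])

```text
clock: 19.9
position: [604.0, -358.3, 78.4]
ee_rot: [-0.584, 0.812, -0.001, 0.0]
contact_force: [0.2, -0.3, -1.2]
gripper_width: 19.3
grasp_force: 58.9
```

```bash
python3 -c "
from h import *
sync();G(602.3,-358.8,63,-108.6)
im=arm.get_image('side');cv2.imwrite('pics/side6.png',im)
u=proj('side',[602,-359,55])[0].astype(int);print(u)
cv2.imwrite('pics/c7.png',cv2.resize(im[u[1]-50:u[1]+50,u[0]-60:u[0]+60],None,fx=5,fy=5))"
```

```text
avg [ 604.14 -358.67   78.93] 251.43 [-0.306  0.636  0.034  0.    -0.967 -0.018] 20.15
cmd [ 604.1 -358.7   78.9  251.4] -> [ 0.7  1.7 15.9  0. ] len 2.0 meas [ 603.8 -358.7   78.6] q6 -0.02 20.15
[329 282]
```

View pics/c7.png

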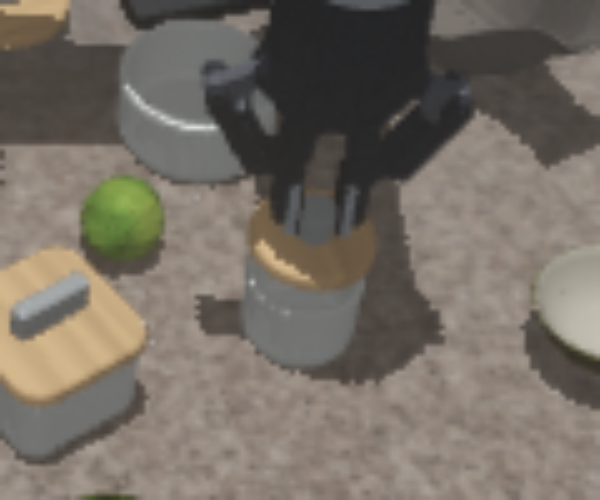

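The lid is about 2 mm to the far side of the dish centre at about (329,282), which matches the computed correction. I correct it and lower.

drive_tool([
  [1,0.7,1.7,0,0],
  [1,0.7,1.7,4,0],
  [1,0.7,1.7,8,0],
  [1,0.7,1.7,12,0],
  [1,0.7,1.7,15.5,0],
  [1,0.7,1.7,17,0],
  [1,0.7,1.7,17,0],
])

```text
clock: 20.9
position: [601.4, -358.6, 60.0]
ee_rot: [-0.584, 0.812, 0.0, -0.0]
contact_force: [0.1, 0.1, -0.4]
gripper_width: 19.7
grasp_force: 58.8
```

drive_tool([
  [1,0,0,1,0],
  [1,0,0,2,0],
  [1,0,0,2,0],
])

```text
clock: 21.2
position: [601.6, -358.8, 59.7]
ee_rot: [-0.584, 0.812, -0.0, 0.0]
contact_force: [-1.8, 2.1, 5.1]
gripper_width: 19.3
grasp_force: 59.3
```

drive_tool([
  [0.7,0,0,0,0],
  [0.3,0,0,0,0],
  [0,0,0,0,0],
  [0,0,0,0,0],
  [0,0,0,-20,0],
  [0,0,0,-60,0],
  [0,0,0,-80,0],
  [0,0,0,-80,0],
  [0,0,0,-80,0],
])

```text
clock: 22.1
position: [601.3, -358.5, 138.1]
ee_rot: [-0.583, 0.812, 0.0, 0.0]
contact_force: [-0.7, 0.5, -0.8]
gripper_width: 42.8
grasp_force: 0.0
```

```bash
python3 -c "
from h import *
sync();G(436.7,186.3,80,-108.6)"
```

```text
avg [ 600.68 -358.3   136.58] 251.38 [-0.308  0.58   0.09  -0.    -1.083 -0.017] 22.35
cmd [ 600.7 -358.3  136.6  251.4] -> [-463.8  329.2   56.6   -0. ] len 569.0 meas [ 600.8 -358.4  136.6] q6 -0.02 22.35
```

drive_tool([
  [0,-20,14,0,0],
  [0,-56,40,0,0],
  [0,-94,67,0,0],
  [0,-132,94,0,0],
  [0,-170,121,0,0],
  [0,-208,148,0,0],
  [0,-246,175,0,0],
  [0,-284,202,0,0],
  [0,-322,229,0,0],
  [0,-350,248,0,0],
  [0,-350,248,0,0],
  [0,-350,248,0,0],
])

```text
clock: 23.55
position: [477.8, 52.9, 138.0]
ee_rot: [-0.584, 0.811, 0.0, -0.0]
contact_force: [-0.3, 0.8, 0.8]
gripper_width: 42.5
grasp_force: 0.0
```

drive_tool([
  [0,-30,21,0,0],
  [0,-65,46,0,0],
  [0,-95,68,10,0],
  [0,-113.8,81.2,30,0],
  [0,-113.8,81.2,55,0],
  [0,-113.8,81.2,56.6,0],
  [0,-113.8,81.2,56.6,0],
  [0,-113.8,81.2,56.6,0],
])

```text
clock: 24.35
position: [438.4, 185.5, 82.5]
ee_rot: [-0.583, 0.813, -0.0, 0.001]
contact_force: [-0.9, 0.4, -0.8]
gripper_width: 42.9
grasp_force: 0.0
```

```bash
python3 -c "
from h import *
sync();G(436.7,186.3,22.5,-108.6)
im=arm.get_image('top')
for m,z in((wood,55),(white,46)):
  for px,c,s,a,_ in blobs('top',im,m,z):
    if 400<c[0]<650 and c[1]<-50: print(px.round(),c.round(1),np.round(s,1),a)"
```

```text
avg [438.13 185.8   82.57] 251.34 [ 0.744  0.308 -0.549  0.    -0.712 -1.07 ] 24.6
cmd [438.1 185.8  82.6 251.4] -> [-0.   1.5 60.1 -0. ] len 2.0 meas [437.8 185.9  82.4] q6 -1.07 24.6
[346. 210.] [ 448.3 -210.3] [94.2 65.2] 70.30778503417969
[394. 208.] [ 460.5 -361.5] [83. 83.] 17.91275405883789
[307. 191.] [517.8 -83.4] [77.8 78.7] 44.361629486083984
[390. 166.] [ 599.7 -358.1] [66.4 68.1] 86.12764739990234
[343. 167.] [ 602.9 -208.6] [93.1 91.1] 89.47531127929688
```

drive_tool([
  [0,0,1.5,30,0],
  [0,0,1.5,55,0],
  [0,0,1.5,60,0],
  [0,0,1.5,60,0],
  [0.4,0,1.5,60,0],
  [0.8,0,1.5,60,0],
  [1,0,1.5,60,0],
  [1,0,1.5,60,0],
  [1,0,1.5,60,0],
])

```text
clock: 25.55
position: [436.9, 187.1, 23.1]
ee_rot: [-0.584, 0.812, 0.0, 0.002]
contact_force: [-0.4, 0.9, 6.1]
gripper_width: 19.1
grasp_force: 58.7
```

drive_tool([
  [1,0,0,-10,0],
  [1,0,0,-40,0],
  [1,0,0,-85,0],
  [1,0,0,-120,0],
  [1,0,0,-120,0],
  [1,0,0,-120,0],
])

```text
clock: 26.15
position: [435.8, 186.5, 142.7]
ee_rot: [-0.583, 0.812, 0.0, 0.001]
contact_force: [-1.3, -0.3, -0.7]
gripper_width: 19.2
grasp_force: 58.7
```

```bash
python3 -c "
from h import *
sync();G(602.9,-208.6,140,-108.6)"
```

```text
avg [435.11 185.8  140.67] 251.38 [ 0.748  0.224 -0.482 -0.    -0.869 -1.073] 26.4
cmd [435.1 185.8 140.7 251.4] -> [ 320.2 -284.9    0.7   -0. ] len 429.0 meas [435.3 185.9 140.4] q6 -1.07 26.4
```

drive_tool([
  [1,15,-13,0,0],
  [1,45,-40,0,0],
  [1,80,-71,0,0],
  [1,115,-102,0,0],
  [1,150,-133,0,0],
  [1,185,-165,0,0],
  [1,220,-196,0,0],
  [1,255,-227,0,0],
  [1,290,-258,0,0],
  [1,319.6,-284.9,0,0],
  [1,319.6,-284.9,0,0],
  [1,319.6,-284.9,0,0],
])

```text
clock: 27.6
position: [603.2, -208.1, 139.6]
ee_rot: [-0.583, 0.813, 0.001, -0.001]
contact_force: [0.7, -0.4, -1.3]
gripper_width: 19.0
grasp_force: 58.9
```

drive_tool([
  [1,0,0,30,0],
  [1,0,0,55,0],
  [1,0,0,65,0],
  [1,0,0,65,0],
  [1,0,0,65,0],
])

```text
clock: 28.1
position: [604.7, -206.9, 77.6]
ee_rot: [-0.584, 0.812, -0.001, 0.0]
contact_force: [0.6, 0.7, -0.2]
gripper_width: 19.2
grasp_force: 58.9
```

```bash
python3 -c "
from h import *
sync();G(603.1,-208,61,-108.6)"
```

```text
avg [ 604.91 -207.23   78.11] 251.43 [-0.078  0.545 -0.144  0.    -0.879 -0.247] 28.35
cmd [ 604.9 -207.2   78.1  251.4] -> [ 1.3  1.5 17.1  0. ] len 2.0 meas [ 604.6 -207.4   77.8] q6 -0.25 28.35
```

drive_tool([
  [1,1.3,1.5,0,0],
  [1,1.3,1.5,4,0],
  [1,1.3,1.5,8,0],
  [1,1.3,1.5,12,0],
  [1,1.3,1.5,15.5,0],
  [1,1.3,1.5,17,0],
  [1,1.3,1.5,17,0],
])

```text
clock: 29.05
position: [602.2, -208.1, 59.4]
ee_rot: [-0.584, 0.812, 0.0, -0.0]
contact_force: [0.1, 0.4, -0.8]
gripper_width: 19.2
grasp_force: 58.7
```

drive_tool([
  [1,0,0,1,0],
  [1,0,0,2,0],
  [1,0,0,2,0],
])

```text
clock: 29.35
position: [602.4, -208.2, 59.1]
ee_rot: [-0.584, 0.812, -0.0, 0.0]
contact_force: [-1.9, 1.6, 5.9]
gripper_width: 19.4
grasp_force: 59.4
```

Contact is at the seated height (23.1 + 36 = 59.1). I release, retreat and inspect.

drive_tool([
  [0.7,0,0,0,0],
  [0.3,0,0,0,0],
  [0,0,0,0,0],
  [0,0,0,0,0],
  [0,0,0,-20,0],
  [0,0,0,-60,0],
  [0,0,0,-100,0],
  [0,-40,0,-130,0],
  [0,-80,0,-150,0],
  [0,-120,0,-150,0],
  [0,-160,0,-150,0],
  [0,-200,0,-150,0],
])

```text
clock: 30.55
position: [666.3, -17.1, 207.7]
ee_rot: [-0.583, 0.812, -0.0, 0.0]
contact_force: [0.6, -1.0, 0.1]
gripper_width: 42.7
grasp_force: 0.0
```

drive_tool([
  [0,-50,0,0,0],
  [0,-100,0,0,0],
  [0,-150,0,0,0],
  [0,-200,0,0,0],
  [0,-200,0,0,0],
])

```text
clock: 31.05
position: [730.5, 177.3, 205.1]
ee_rot: [-0.586, 0.81, 0.0, -0.0]
contact_force: [-0.1, -0.3, 0.4]
gripper_width: 42.6
grasp_force: 0.0
```

```bash
python3 -c "
from h import *
im=arm.get_image('side');t=arm.get_image('top')
for px,c,s,a,_ in blobs('top',t,wood,50.5):
    if 400<c[0]<650 and abs(c[1])<420: print(px.round(),c.round(1),np.round(s,1),a)
a=cv2.resize(im[215:325,220:360],None,fx=5,fy=5,interpolation=cv2.INTER_CUBIC)
cv2.imwrite('pics/c8.png',a);b=cv2.resize(t[145:235,290:420],None,fx=6,fy=6,interpolation=cv2.INTER_CUBIC);cv2.imwrite('pics/c9.png',b)"
```

```text
[346. 211.] [ 449.  -211.6] [94.1 64.9] 70.58552551269531
[393. 207.] [ 461.3 -363.3] [83.1 82.1] 18.657583236694336
[307. 190.] [518.7 -84.1] [78.5 78.4] 44.73418426513672
[390. 165.] [ 601.1 -360. ] [67.  66.9] 44.073822021484375
[343. 166.] [ 602.1 -208.2] [96.8 96.8] 42.19245147705078
```

View pics/c8.png

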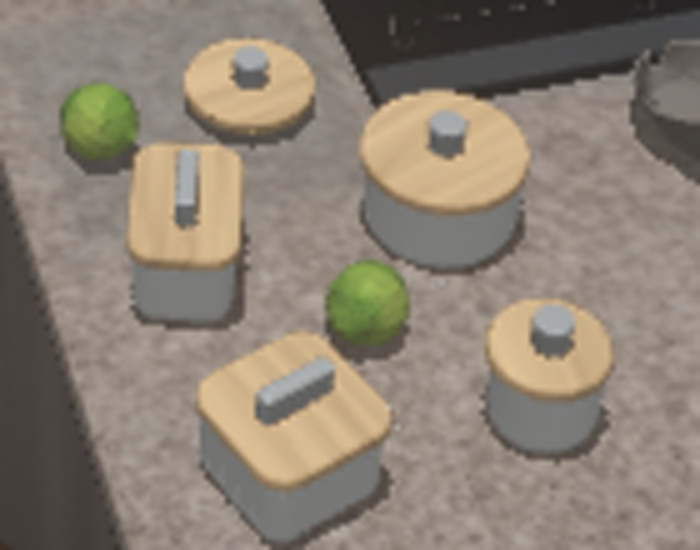

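View pics/c9.png

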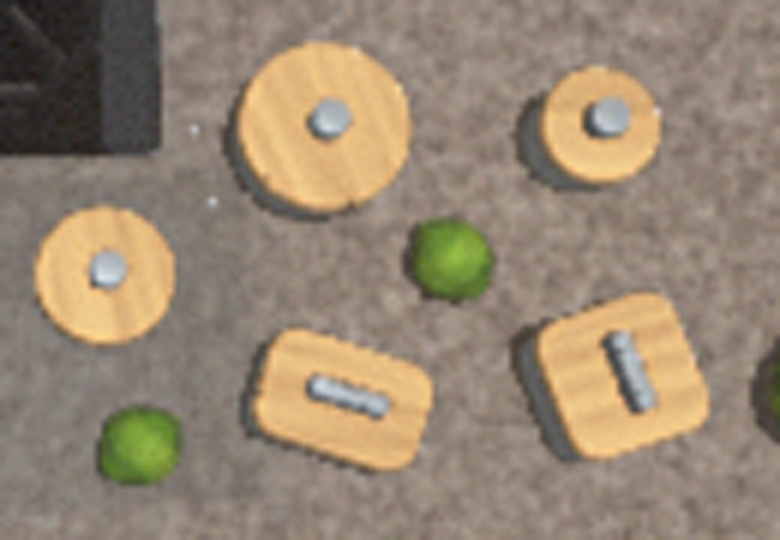

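Both views show the four lids level and centred on their dishes: oblong (346,211), square (393,207), small (390,165) and large (343,166). The odd lid is still at (307,190). All lids lie within 2 mm of their dish centres, so I hand the job in.

```bash
python3 -c "
from bench import arm
print(arm.job_done())"
```

```text
the job is handed in; nothing more can be done
None
```

All four dishes are closed with their own lids, level and within 2 mm of the dish centres in the final views. The odd lid is untouched, and I handed the job in at about 31 s.

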